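Slide the sample shelf home into its notches

TASK

The white shelf board on the blue stand has been left pulled back. Push it along its rails with a fingertip, never lifting it, until you feel all its feet drop into the locating notches and it sits level and still; the sample dish stays standing on it. Then take your hand clear, and leave the other dish, the bottle and the jar where they are.

Things in the scene. Friction and masses are not known exactly. Their poses are not given: they have to be found in the camera images.
- stand: Fixed blue stand, 360 x 178 mm: 8 mm base plate, two upright side cheeks (12 mm thick, tops 80 mm above the bench, 154 mm apart inside), open at both ends. Origin at the centre of its underside, on the bench. +x runs along the rails, the way the board must be pushed; z up. The board is home with its centre somewhere at x = +25 to +55 mm in this frame, 45 to 110 mm ahead of its start.
- rail_mid (a point): Point on the stand midway between its two aluminium rails, level with their flat tops, 50 mm above the bench. Rails run along the stand's x, 22 mm wide, 94 mm apart inside. Each has two notches (18 mm long, 8 mm deep, yellow floor, upright walls) 140 mm apart; where they lie along x differs each time. The front pair shows from above ahead of the board.
- board: Loose white shelf board, 180 (x) x 150 (y) x 12 mm, about 0.3 kg, on four black feet 12 mm high, 140 mm apart in x, over the rails. Origin at its centre, level with the undersides of the feet: 50 mm above the bench on the rails, 42 mm once dropped into the notches. x as the stand's. 2 mm play to each cheek; slides with about 1 to 5 N until the notch walls stop it dead.
- board_edge (a point): Middle of the board's rear (-x) edge face, a grey strip 12 mm high and 150 mm wide: a fingertip reaching down between the rails can push here. Half-way up the board's thickness: 68 mm above the bench at the start (board underside 62, top 74), 60 mm when home. Only the base plate (8 mm) lies below, between the rails.
- tray_dish: Loose closed round clear dish with brown plant pieces, 64 mm diameter, 16 mm high, standing on the front half of the board. Origin at the centre of its underside.
- bench_dish: Loose closed round clear dish with straw-coloured pieces, 80 mm diameter, 18 mm high, on the bench; to be left alone. Origin at the centre of its underside.
- amber_bottle: Loose brown glass bottle, 56 mm diameter, 130 mm high, upright on the bench; to be left alone. Origin at the centre of its underside.
- jar: Loose straw-coloured jar with green cap, 64 mm diameter, 85 mm high, upright on the bench; to be left alone. Origin at the centre of its underside.
Not all that is in view belongs to the job. Of the things shaped like the board, the white one is meant.

How it is judged:
By the outcome, as a careful person would: the job done as asked, in the order asked, and still so for the second after the job is handed in, with the robot touching nothing.
It also fails if it takes over 48 s, if anything falls off the work surface, if the arm or the gripper's body presses on something with over 40 N, if the wrist force passes 120 N, or if a joint passes its speed limit or range.

ROBOT

A 6-joint arm with a two-finger parallel gripper is mounted at the origin on the work surface. World frame = base frame: x ahead of the robot, y to its left, z up, the work surface at z = 0. Lengths are in mm, angles in degrees, forces in N, time in s.
With the tool pointing down it reaches from about 250 to 775 mm from the base axis. Payload 4 kg.
Tool frame: the origin (TCP) lies midway between the tips of the shut fingers; the grasp point (between the pads) lies 19 mm behind it; z points along the fingers, y is the line along which they close (so a half turn about z gives the same grasp; the last joint's range is limited). The gripper opens to 94 mm and grips with 3 to 60 N. Pads are 16 mm wide; open, the fingers measure 119 mm over their backs; the gripper's body (75 mm by 177 mm) begins 78 mm behind the grasp point.
Start: joints at [-80.392, 4.996, 78.535, -0, 96.463, -5.907], TCP at [147.123, -529.977, 205.506] pointing down, gripper open.
Joint ranges: [-177.83, 177.83], [-43.37, 116.18], [15.69, 146.23], [-61.86, 241.86], [9.47, 152.12], [-147.06, 147.06]. Speed limits (degrees/s): [159.86, 159.86, 180, 180, 180, 180].

INTERFACE

Orientations are given as a 3x3 rotation matrix whose columns are the frame's x, y, z axes.
In Python, from workcell import env gives the robot as it stands.
- The arm moves only by the tool play_rows, never from a script. Its argument "increments" is a list of rows, each an object with "xyz": the shift along the tool's x, y, z in mm, a list of three; "twist": the turn, a rotation vector about the tool's x, y, z in rad, a list of three; "jaw": the gripper command: -1 is fully open, 1 is shut, values between are in proportion. In form: [{"xyz": [tx, ty, tz], "twist": [ax, ay, az], "jaw": jaw}, ...]. A call has 1 to 5 rows; each row is the pose to reach, as a shift and turn from the pose commanded when the call began, along the tool's axes at that moment; what a row does not reach only later rows make up. A row lasts 1/10 s, in which the tool goes at most 50 mm and 8.59 degrees, less where a joint would pass 70% of its speed; a pose out of reach is approached as far as the arm can. A call with a gripper value outside its range is refused whole. The fingers move at their own pace and stop on an object; "squeeze" is the grip in N (left out, the last holds). Time passes only in rows, so rows that repeat a pose let the fingers close. It gives the time, the measured TCP pose, the force and the opening at its end, in the units of the state.
- env.get_obs(): the state, without advancing time (a new reading comes with each control period).
- env.grab_frame(name): name is "side" or "top" or "wrist"; returns the picture (400x640x3 uint8, red, green, blue); there is no depth.
- env.get_calibration(name): a dict with "mtx" (3x3 intrinsics, pixels), "world_from_camera" (4x4, takes a point from camera to world coordinates); the wrist camera has in their place "T_tool_cam" (4x4, takes a point from camera to tool coordinates, whose origin is the TCP and whose axes are the flange's). Camera axes: x right, y up, looking along -z (the intrinsics and any distortion apply to the point x, -y, -z); pixel columns grow to the right and rows downward; lengths in mm; the calibration is good to about 2 mm. The wrist camera is an equidistant fisheye: a pixel r from the principal point sees the ray r / f radians off the axis. A picture is of the moment at which its call begins: read the wrist's pose just before it. get_calibration takes no time and is no camera call.
- env.hand_in(): hands the job in, once; it reports no verdict.
The state is a dict: "time": time; "joints": joint angles; "joint_velocities": joint speeds; "joint_torque": joint torques, N m; "tcp_pos": TCP position; "eef_rot": TCP orientation; "force": force on the tool from outside, world axes, zero at the start; "moment": the same for the moment, N m; "width": opening from 0.0 (shut) to 1.0 (fully open).
Only numpy, scipy, OpenCV 4.12 (cv2) and the standard library are available. Lean on these libraries where they do the work, as an engineer would, in place of code of your own. Each camera call takes 0.05 s, during which the arm holds its last target. There are 200 camera calls.

## Working session

There is one attempt and no reset: what is moved stays moved. The work goes in short steps, Python scripts to look and compute and a tool call to move; the robot and the scene stay as the last step left them, time stands still between calls to the robot, and variables do not carry over. Pictures are saved under pics/ and viewed, on a budget of 10 in all, crops included, one or two more only if the job needs it, and the job is handed in when it is done.

Besides the shell and the picture viewer there is one more tool, called after ">>>" as name(argument=value, ...) on one line, values as JSON. play_rows: Moves the arm, as the interface text tells. Its arguments: {"type":"object","properties":{"increments":{"type":"array","items":{"type":"object","properties":{"xyz":{"type":"array","items":{"type":"number"}},"twist":{"type":"array","items":{"type":"number"}},"jaw":{"type":"number"}}}},"squeeze":{"type":"number"}},"required":["increments"]}

```bash
ls; mkdir -p pics; python3 - <<'E'
from workcell import env
import cv2,numpy as np
o=env.get_obs();print(o)
for n in("top","side"):
    im=env.grab_frame(n);cv2.imwrite(f"pics/{n}0.png",im[:,:,::-1]);c=env.get_calibration(n);print(n,c)
print(env.get_calibration("wrist"))
E
```

```text
pics
{'time': 0.0, 'joints': array([-8.03927103e+01,  5.03840259e+00,  7.86247934e+01, -1.26095029e-03,
        9.64641000e+01, -5.90812372e+00]), 'joint_velocities': array([ 0.07538309, -0.05619534, -0.11876855, -0.07635057,  0.05972632,
        0.02499676]), 'joint_torque': array([ 6.56825032e-04, -3.40183747e+01, -3.02424109e+01,  7.18637975e-02,
        3.30903463e-02, -1.64185371e-04]), 'tcp_pos': array([ 147.00872554, -529.40468857,  204.31051134]), 'eef_rot': array([[ 9.63559224e-01,  2.67494799e-01, -3.92355347e-04],
       [ 2.67495007e-01, -9.63556765e-01,  2.18692251e-03],
       [ 2.06933749e-04, -2.21218245e-03, -9.99997532e-01]]), 'force': array([ 0.27029646, -0.13757602,  0.09436284]), 'moment': array([-0.00123103,  0.0046712 ,  0.007818  ]), 'width': 1.0008222732600307}
top {'mtx': array([[448.10475891,   0.        , 319.2790409 ],
       [  0.        , 448.10475891, 199.86564367],
       [  0.        ,   0.        ,   1.        ]]), 'world_from_camera': array([[-1.42325067e-02,  9.82799988e-01, -1.84123923e-01,
         3.42708551e+02],
       [-9.99860765e-01, -1.55
[... 576 characters left out ...]
411e+02],
       [-2.22231467e-02,  8.12696913e-01,  5.82262707e-01,
         6.71012318e+02],
       [ 0.00000000e+00,  0.00000000e+00,  0.00000000e+00,
         1.00000000e+00]])}
{'mtx': array([[309.70691629,   0.        , 320.04711548],
       [  0.        , 309.70691629, 200.97383268],
       [  0.        ,   0.        ,   1.        ]]), 'T_tool_cam': array([[ 2.52965324e-05,  9.66698123e-01,  2.55919397e-01,
         7.35990983e+01],
       [ 9.99999874e-01,  1.03965710e-04, -4.91560964e-04,
        -1.02189901e+00],
       [-5.01797903e-04,  2.55919377e-01, -9.66697999e-01,
        -1.78766092e+02],
       [ 0.00000000e+00,  0.00000000e+00,  0.00000000e+00,
         1.00000000e+00]])}
```

View pics/top0.png

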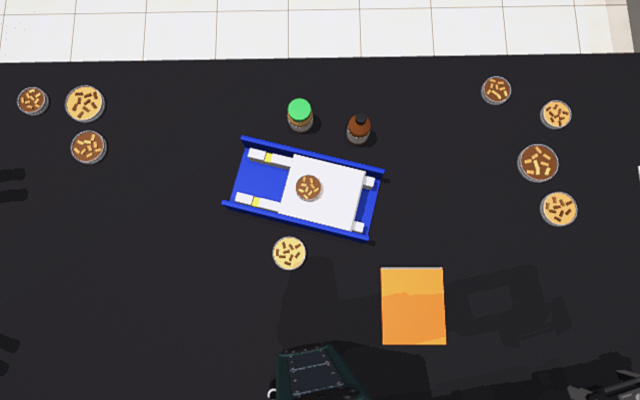

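View pics/side0.png

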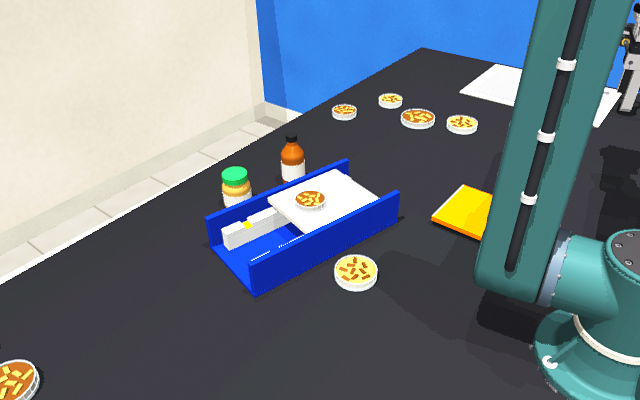

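The top view shows the stand with its front to image-left (world +y). The white board is at about (322,195) with its dish at (309,188). Yellow notches show at (268,157) and (257,202), and the orange board at (413,306) is a decoy. The side view agrees: the dish is on the front half of the board and the yellow notch is ahead of it.

```bash
cat > h.py <<'E'
import cv2,numpy as np
from workcell import env
def cast(n,uv,z):
    c=env.get_calibration(n);K=c["mtx"];T=c["world_from_camera"]
    uv=np.atleast_2d(np.float64(uv));d=np.c_[(uv[:,0]-K[0,2])/K[0,0],-(uv[:,1]-K[1,2])/K[1,1],-np.ones(len(uv))]@T[:3,:3].T
    return T[:3,3]+d*((z-T[2,3])/d[:,2])[:,None]
def cont(m,k=9,amin=8):
    cs,_=cv2.findContours(m.astype(np.uint8),cv2.RETR_EXTERNAL,cv2.CHAIN_APPROX_NONE)
    return sorted([c for c in cs if cv2.contourArea(c)>=amin],key=cv2.contourArea)[::-1][:k]
def masks(im):
    h=cv2.cvtColor(im,cv2.COLOR_RGB2HSV).astype(int);H,S,V=h[...,0],h[...,1],h[...,2]
    return dict(blue=(abs(H-118)<14)&(S>150)&(V>60),yel=(abs(H-28)<6)&(S>120)&(V>120),white=(S<50)&(V>170))
def topscan(im):
    m=masks(im);roi=np.zeros(im.shape[:2],bool);roi[125:250,215:395]=1
    b=np.argwhere(m["blue"]&roi)[:,::-1];r=cv2.minAreaRect(b.astype(np.float32))
    bp=cast("top",cv2.boxPoints(r),80);print("stand box",bp[:,:2].round(1).tolist(),"ctr",bp.mean(0)[:2].round(1))
    e=[bp[1]-bp[0],bp[2]-bp[1]];e=max(e,key=np.linalg.norm);u=e[:2]/np.linalg.norm(e[:2]);u*=np.sign(u[1]);print("u",u.round(4),"len",[np.linalg.norm(bp[i+1]-bp[i]).round(1) for i in(0,1)])
    v=np.array([-u[1],u[0]]);C=bp.mean(0)[:2]
    st=lambda p:((p[:,:2]-C)@np.c_[u,v]).round(1)
    w=cont(m["white"]&roi)
    for c in w[:6]:
        r=cv2.minAreaRect(c);q=cast("top",cv2.boxPoints(r),74);print("white",cv2.contourArea(c),np.round(r[0]),"stand",st(q).tolist(),"ctr",q.mean(0)[:2].round(1))
    for c in cont(m["yel"]&roi,9,2):
        M=c[:,0].mean(0);q=cast("top",cv2.boxPoints(cv2.minAreaRect(c)),42);print("yel",M.round(1),cv2.contourArea(c),st(q).tolist(),"st ctr",st(q.mean(0)[None]))
E
python3 - <<'E'
import cv2
from h import *
im=cv2.imread("pics/top0.png")[:,:,::-1].copy();topscan(im)
cv2.imwrite("pics/crop0.png",cv2.resize(im[125:250,215:395,::-1],None,fx=4.4,fy=4.4,interpolation=cv2.INTER_CUBIC))
E
```

```text
stand box [[523.0, 239.2], [708.7, 199.9], [612.7, -158.9], [433.2, -109.5]] ctr [569.4  42.7]
u [0.2583 0.9661] len [np.float64(189.7), np.float64(371.4)]
white 4989.5 [317. 191.] stand [[91.5, 71.7], [95.9, -79.5], [-165.4, -77.3], [-163.4, 71.9]] ctr [563.5   7.6]
white 131.0 [244. 198.] stand [[149.0, 68.8], [149.8, 46.4], [109.8, 46.5], [109.1, 68.8]] ctr [547.2 182.6]
white 130.0 [257. 154.] stand [[149.2, -45.2], [150.1, -68.3], [109.3, -68.0], [108.6, -44.9]] ctr [657.5 152.9]
yel [267.5 157. ] 38.0 [[114.7, -51.6], [113.6, -75.2], [100.0, -74.0], [101.1, -50.4]] st ctr [[107.4 -62.8]]
yel [255.  201.5] 37.0 [[113.7, 65.2], [114.4, 44.1], [100.5, 44.1], [99.9, 65.2]] st ctr [[107.1  54.7]]
```

View pics/crop0.png

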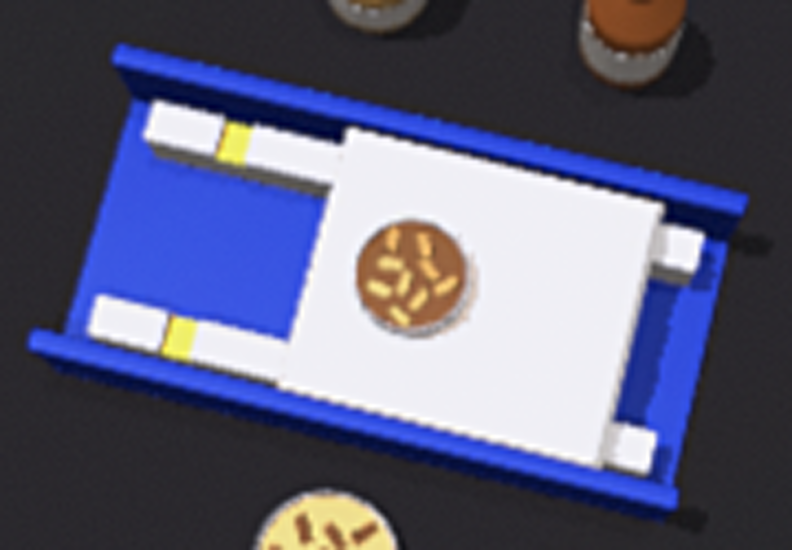

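The crop gives sharp corners. Board top is at (347,128), (663,205), (603,467), (278,387), and the yellow notches are centred at (235,144) and (179,337).

```bash
python3 - <<'E'
from h import *
f=lambda p,z:cast("top",np.float64(p)/4.4-0.5+0.5/4.4+[215,125],z)[:,:2]
B=f([(347,128),(663,205),(603,467),(278,387)],74)
Y=f([(235,144),(179,337)],42)
Ck=f([(115,45),(747,197),(676,495),(32,333)],80)
print("board",B.round(1).tolist(),[np.linalg.norm(B[i]-B[i-1]).round(1) for i in range(4)])
print("cheek",Ck.round(1).tolist(),[np.linalg.norm(Ck[i]-Ck[i-1]).round(1) for i in range(4)])
ub=(B[0]-B[1]+B[3]-B[2]);ub/=np.linalg.norm(ub);us=Ck[0]-Ck[1]+Ck[3]-Ck[2];us/=np.linalg.norm(us)
print("u board",ub,"stand",us)
n=Y[0]-Y[1];print("notch line",n,"perp",np.array([-n[1],n[0]])/np.linalg.norm(n))
u=us;C=Ck.mean(0);bc=B.mean(0);print("stand C",C,"board C",bc,"rear",(B[1]+B[2])/2)
print("board x in stand",(bc-C)@u,"front edge",((B[0]+B[3])/2-C)@u,"rear",((B[1]+B[2])/2-C)@u,"notch x",(Y-C)@u,"lat",(bc-C)@[-u[1],u[0]])
print("travel",(Y.mean(0)-70*u-bc)@u)
print("ang u deg",np.degrees(np.arctan2(u[1],u[0])))
R=env.get_obs()["eef_rot"];print("tool x ang",np.degrees(np.arctan2(R[1,0],R[0,0])))
E
```

```text
board [[655.8, 62.7], [608.9, -110.9], [464.8, -74.0], [510.9, 100.7]] [np.float64(149.7), np.float64(179.9), np.float64(148.8), np.float64(180.6)]
cheek [[704.1, 191.4], [611.2, -156.4], [448.5, -112.0], [541.7, 233.5]] [np.float64(167.8), np.float64(360.0), np.float64(168.6), np.float64(357.8)]
u board [0.25802287 0.96613881] stand [0.2592563  0.96580856]
notch line [111.60167756 -30.66586142] perp [0.26495887 0.96425971]
stand C [576.36239279  39.12805527] board C [560.09869994  -5.38437428] rear [536.84150027 -92.4684499 ]
board x in stand -47.20695023304821 front edge 42.929170805446105 rear -137.34307127154253 notch x [107.5093895  108.19330304] lat 4.167486007471645
travel 85.05829650602715
ang u deg 74.9740618628399
tool x ang 15.513949037559163
```

>>> play_rows(increments=[{"xyz":[38,-23,0],"twist":[0,0,-0.1],"jaw":1},{"xyz":[76,-46,0],"twist":[0,0,-0.2],"jaw":1},{"xyz":[116,-70,0],"twist":[0,0,-0.3],"jaw":1},{"xyz":[156,-94,0],"twist":[0,0,-0.4],"jaw":1},{"xyz":[196,-118,0],"twist":[0,0,-0.5],"jaw":1}], squeeze=10)

```text
time: 0.6
tcp_pos: [305.2, -362.2, 205.0]
eef_rot: [[0.715, 0.699, -0.0], [0.699, -0.715, 0.001], [0.0, -0.001, -1.0]]
force: [0.9, -0.8, 0.3]
width: 0.613
```

>>> play_rows(increments=[{"xyz":[44,-2,0],"twist":[0,0,-0.1],"jaw":1},{"xyz":[88,-4,0],"twist":[0,0,-0.2],"jaw":1},{"xyz":[132,-6,0],"twist":[0,0,-0.3],"jaw":1},{"xyz":[176,-8,0],"twist":[0,0,-0.4],"jaw":1},{"xyz":[220,-10,0],"twist":[0,0,-0.5],"jaw":1}])

```text
time: 1.1
tcp_pos: [456.0, -201.7, 205.1]
eef_rot: [[0.292, 0.957, -0.001], [0.957, -0.292, 0.0], [-0.0, -0.001, -1.0]]
force: [0.8, -0.3, -0.0]
width: 0.186
```

>>> play_rows(increments=[{"xyz":[32,16,10],"twist":[0,0,-0.02],"jaw":1},{"xyz":[64,32,30],"twist":[0,0,-0.038],"jaw":1},{"xyz":[95,47,60],"twist":[0,0,-0.038],"jaw":1},{"xyz":[95,47,85],"twist":[0,0,-0.038],"jaw":1},{"xyz":[95,47,85],"twist":[0,0,-0.038],"jaw":1}])

```text
time: 1.6
tcp_pos: [525.5, -124.6, 115.2]
eef_rot: [[0.257, 0.966, -0.01], [0.966, -0.257, 0.003], [0.0, -0.01, -1.0]]
force: [-0.5, -0.0, -1.9]
width: 0.003
```

```bash
python3 - <<'E'
from h import *
o=env.get_obs();print(o["time"],o["tcp_pos"],o["eef_rot"],o["force"],o["width"])
a=env.grab_frame("wrist");b=env.grab_frame("top")
cv2.imwrite("pics/w1.png",cv2.resize(a,(600,375))[:,:,::-1])
cv2.imwrite("pics/wt1.png",np.vstack([cv2.resize(a,(640,400)),cv2.resize(b[130:250,215:407],(640,400))])[:,:,::-1][::1,::1][:800])
im=np.vstack([cv2.resize(a,(480,300)),cv2.resize(b[130:250,215:407],(480,300))]);cv2.imwrite("pics/c1.png",im[:,:,::-1])
E
```

```text
1.6 [ 525.49708669 -124.56485843  115.24416116] [[ 2.57063060e-01  9.66343482e-01 -9.94270047e-03]
 [ 9.66394506e-01 -2.57044193e-01  3.15294934e-03]
 [ 4.91118632e-04 -1.04190779e-02 -9.99945599e-01]] [-0.47177712 -0.03205135 -1.93273985] 0.0030194491113001024
```

View pics/c1.png

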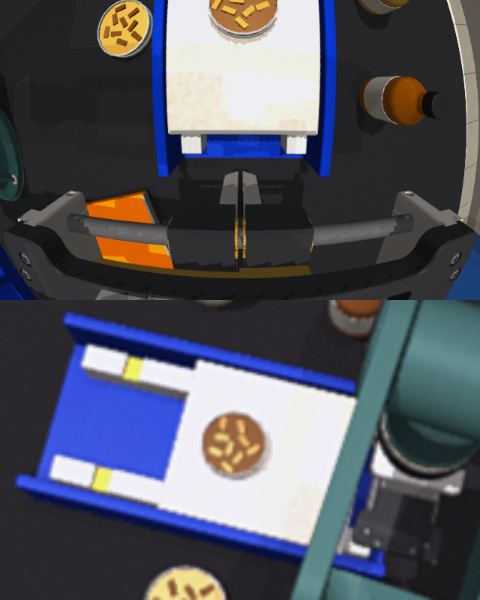

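The wrist view shows the shut fingertip at (240,175) centred behind the board edge, between the two rail ends. I'll descend now.

>>> play_rows(increments=[{"xyz":[0,0,18],"twist":[0,0,0],"jaw":1},{"xyz":[0,0,36],"twist":[0,0,0],"jaw":1},{"xyz":[0,0,54],"twist":[0,0,0],"jaw":1},{"xyz":[0,0,72],"twist":[0,0,0],"jaw":1},{"xyz":[0,0,72],"twist":[0,0,0],"jaw":1}])

```text
time: 2.2
tcp_pos: [527.1, -127.1, 47.9]
eef_rot: [[0.261, 0.965, -0.002], [0.965, -0.261, 0.001], [-0.0, -0.002, -1.0]]
force: [-0.5, 0.5, -0.8]
width: 0.005
```

>>> play_rows(increments=[{"xyz":[3,0,0],"twist":[0,0,0],"jaw":1},{"xyz":[6,0,0],"twist":[0,0,0],"jaw":1},{"xyz":[9,0,0],"twist":[0,0,0],"jaw":1},{"xyz":[12,0,0],"twist":[0,0,0],"jaw":1},{"xyz":[15,0,0],"twist":[0,0,0],"jaw":1}])

```text
time: 2.7
tcp_pos: [532.5, -111.8, 49.0]
eef_rot: [[0.259, 0.966, 0.001], [0.966, -0.259, -0.0], [-0.0, 0.001, -1.0]]
force: [-0.1, 0.6, -0.6]
width: 0.006
```

>>> play_rows(increments=[{"xyz":[3,0,0],"twist":[0,0,0],"jaw":1},{"xyz":[6,0,0],"twist":[0,0,0],"jaw":1},{"xyz":[9,0,0],"twist":[0,0,0],"jaw":1},{"xyz":[12,0,0],"twist":[0,0,0],"jaw":1},{"xyz":[14,0,0],"twist":[0,0,0],"jaw":1}])

```text
time: 3.2
tcp_pos: [535.7, -98.7, 48.4]
eef_rot: [[0.259, 0.966, -0.0], [0.966, -0.259, -0.001], [-0.001, -0.0, -1.0]]
force: [-1.3, -1.5, 0.1]
width: 0.007
```

>>> play_rows(increments=[{"xyz":[2,0,0],"twist":[0,0,0],"jaw":1},{"xyz":[4,0,0],"twist":[0,0,0],"jaw":1},{"xyz":[6,0,0],"twist":[0,0,0],"jaw":1},{"xyz":[8,0,0],"twist":[0,0,0],"jaw":1},{"xyz":[10,0,0],"twist":[0,0,0],"jaw":1}])

```text
time: 3.7
tcp_pos: [538.3, -88.7, 48.4]
eef_rot: [[0.259, 0.966, -0.0], [0.966, -0.259, -0.0], [-0.0, -0.0, -1.0]]
force: [-0.6, -1.3, -0.9]
width: 0.003
```

>>> play_rows(increments=[{"xyz":[3,0,0],"twist":[0,0,0],"jaw":1},{"xyz":[6,0,0],"twist":[0,0,0],"jaw":1},{"xyz":[9,0,0],"twist":[0,0,0],"jaw":1},{"xyz":[12,0,0],"twist":[0,0,0],"jaw":1},{"xyz":[15,0,0],"twist":[0,0,0],"jaw":1}])

```text
time: 4.2
tcp_pos: [542.3, -74.1, 48.4]
eef_rot: [[0.259, 0.966, -0.0], [0.966, -0.259, 0.0], [-0.0, -0.0, -1.0]]
force: [-0.6, -1.7, -0.3]
width: 0.003
```

>>> play_rows(increments=[{"xyz":[3,0,0],"twist":[0,0,0],"jaw":1},{"xyz":[6,0,0],"twist":[0,0,0],"jaw":1},{"xyz":[9,0,0],"twist":[0,0,0],"jaw":1},{"xyz":[12,0,0],"twist":[0,0,0],"jaw":1},{"xyz":[15,0,0],"twist":[0,0,0],"jaw":1}])

```text
time: 4.7
tcp_pos: [546.2, -59.6, 48.5]
eef_rot: [[0.259, 0.966, 0.0], [0.966, -0.259, -0.0], [-0.0, 0.0, -1.0]]
force: [0.3, -1.8, -0.8]
width: 0.006
```

>>> play_rows(increments=[{"xyz":[3,0,0],"twist":[0,0,0],"jaw":1},{"xyz":[6,0,0],"twist":[0,0,0],"jaw":1},{"xyz":[9,0,0],"twist":[0,0,0],"jaw":1},{"xyz":[12,0,0],"twist":[0,0,0],"jaw":1},{"xyz":[15,0,0],"twist":[0,0,0],"jaw":1}])

```text
time: 5.2
tcp_pos: [550.1, -45.2, 48.5]
eef_rot: [[0.259, 0.966, 0.0], [0.966, -0.259, -0.0], [-0.0, 0.0, -1.0]]
force: [-0.2, -1.3, -1.0]
width: 0.003
```

```bash
python3 - <<'E'
from h import *
o=env.get_obs();print(o["time"],o["tcp_pos"],o["force"])
a=env.grab_frame("wrist");b=env.grab_frame("top")
im=np.vstack([cv2.resize(a,(480,300)),cv2.resize(b[130:250,215:407],(480,300),interpolation=cv2.INTER_CUBIC)]);cv2.imwrite("pics/c2.png",im[:,:,::-1])
E
```

```text
5.2 [550.06390925 -45.15123837  48.48165317] [-0.15993474 -1.27885001 -1.00050518]
```

View pics/c2.png

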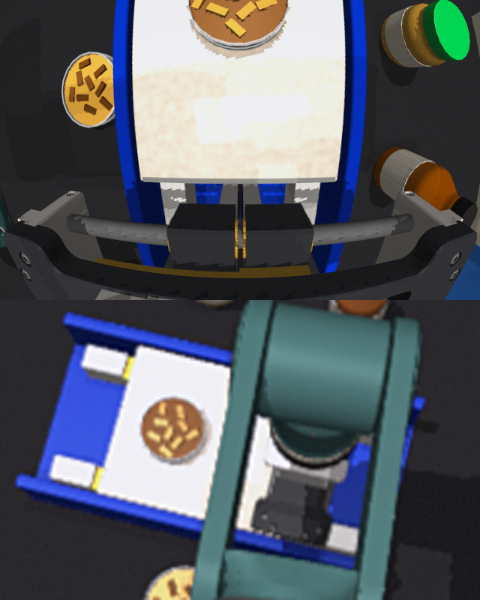

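The board follows the finger squarely, its front edge is now over the notches at (125,370) and (97,475), and the dish is standing. I'll go slower for the last 28 mm.

>>> play_rows(increments=[{"xyz":[2,0,0],"twist":[0,0,0],"jaw":1},{"xyz":[4,0,0],"twist":[0,0,0],"jaw":1},{"xyz":[6,0,0],"twist":[0,0,0],"jaw":1},{"xyz":[8,0,0],"twist":[0,0,0],"jaw":1},{"xyz":[10,0,0],"twist":[0,0,0],"jaw":1}])

```text
time: 5.8
tcp_pos: [552.7, -35.7, 48.6]
eef_rot: [[0.259, 0.966, 0.0], [0.966, -0.259, -0.0], [-0.0, 0.0, -1.0]]
force: [-0.8, -2.0, 1.1]
width: 0.004
```

>>> play_rows(increments=[{"xyz":[2,0,0],"twist":[0,0,0],"jaw":1},{"xyz":[4,0,0],"twist":[0,0,0],"jaw":1},{"xyz":[6,0,0],"twist":[0,0,0],"jaw":1},{"xyz":[8,0,0],"twist":[0,0,0],"jaw":1}])

```text
time: 6.2
tcp_pos: [554.8, -28.0, 48.6]
eef_rot: [[0.259, 0.966, 0.0], [0.966, -0.259, -0.0], [-0.0, 0.0, -1.0]]
force: [-0.4, -2.2, 1.9]
width: 0.007
```

>>> play_rows(increments=[{"xyz":[1,0,0],"twist":[0,0,0],"jaw":1},{"xyz":[2,0,0],"twist":[0,0,0],"jaw":1},{"xyz":[3,0,0],"twist":[0,0,0],"jaw":1}])

```text
time: 6.5
tcp_pos: [555.5, -25.1, 48.6]
eef_rot: [[0.259, 0.966, 0.0], [0.966, -0.259, -0.0], [-0.0, 0.0, -1.0]]
force: [-1.1, -2.5, 0.8]
width: 0.007
```

>>> play_rows(increments=[{"xyz":[1,0,0],"twist":[0,0,0],"jaw":1},{"xyz":[2,0,0],"twist":[0,0,0],"jaw":1},{"xyz":[3,0,0],"twist":[0,0,0],"jaw":1}])

```text
time: 6.8
tcp_pos: [556.1, -22.2, 48.3]
eef_rot: [[0.259, 0.966, -0.0], [0.966, -0.259, -0.0], [-0.0, -0.0, -1.0]]
force: [-0.7, -1.5, 1.0]
width: 0.007
```

>>> play_rows(increments=[{"xyz":[1,0,0],"twist":[0,0,0],"jaw":1},{"xyz":[2,0,0],"twist":[0,0,0],"jaw":1}])

```text
time: 7.0
tcp_pos: [556.7, -20.2, 48.3]
eef_rot: [[0.259, 0.966, -0.0], [0.966, -0.259, -0.0], [-0.0, -0.0, -1.0]]
force: [-0.5, -2.4, 0.2]
width: 0.003
```

>>> play_rows(increments=[{"xyz":[1,0,0],"twist":[0,0,0],"jaw":1},{"xyz":[2,0,0],"twist":[0,0,0],"jaw":1}])

```text
time: 7.2
tcp_pos: [557.0, -18.9, 48.4]
eef_rot: [[0.259, 0.966, -0.001], [0.966, -0.259, -0.001], [-0.002, -0.0, -1.0]]
force: [-1.4, -4.1, 0.9]
width: 0.006
```

>>> play_rows(increments=[{"xyz":[1,0,0],"twist":[0,0,0],"jaw":1},{"xyz":[1,0,0],"twist":[0,0,0],"jaw":1}])

```text
time: 7.4
tcp_pos: [557.1, -18.8, 48.4]
eef_rot: [[0.259, 0.966, -0.001], [0.966, -0.259, -0.003], [-0.003, -0.0, -1.0]]
force: [-0.8, -4.7, -0.1]
width: -0.0
```

>>> play_rows(increments=[{"xyz":[1,0,0],"twist":[0,0,0],"jaw":1},{"xyz":[2,0,0],"twist":[0,0,0],"jaw":1},{"xyz":[2,0,0],"twist":[0,0,0],"jaw":1}])

```text
time: 7.7
tcp_pos: [557.3, -18.8, 48.4]
eef_rot: [[0.26, 0.966, -0.002], [0.966, -0.26, -0.006], [-0.007, -0.0, -1.0]]
force: [-2.9, -9.6, 1.2]
width: 0.005
```

```bash
python3 - <<'E'
from h import *
o=env.get_obs();print(o["time"],o["tcp_pos"],o["force"])
a=env.grab_frame("wrist");b=env.grab_frame("top");s=env.grab_frame("side")
for n,i in(("w3",a),("t3",b),("s3",s)):cv2.imwrite(f"pics/{n}r.png",i[:,:,::-1])
im=np.vstack([np.hstack([cv2.resize(a,(400,250)),cv2.resize(b[130:250,215:407],(400,250),interpolation=cv2.INTER_CUBIC)]),cv2.resize(s[145:295,190:425],(548,350),interpolation=cv2.INTER_CUBIC)[:, :].repeat(1,0) if 0 else cv2.copyMakeBorder(cv2.resize(s[145:295,190:425],(548,350),interpolation=cv2.INTER_CUBIC),0,0,0,252,0)]);cv2.imwrite("pics/c3.png",im[:,:,::-1])
E
```

```text
7.7 [557.25721766 -18.76200431  48.41132968] [-2.87312903 -9.56046909  1.17337633]
```

View pics/c3.png

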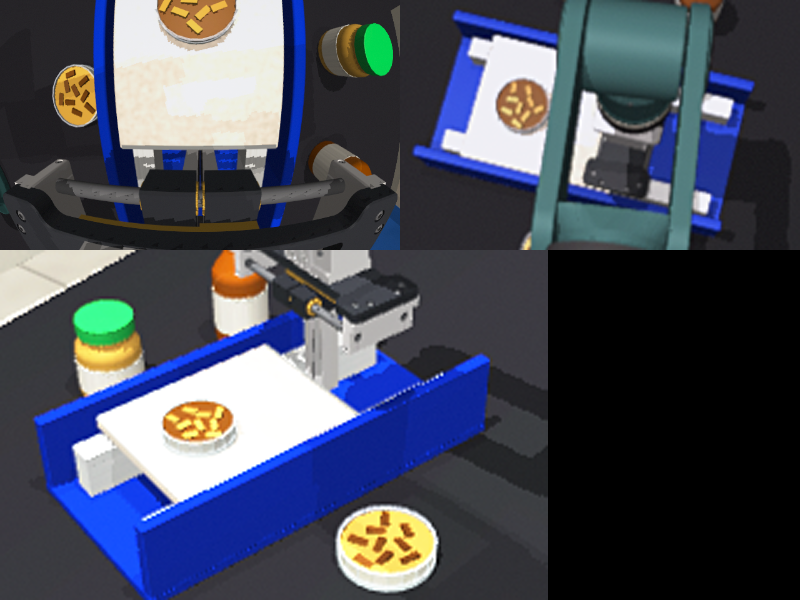

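The finger stalled at 10 N where the notches predicted. The side view shows the board sitting low over the rail end (100,420), with the dish at (200,425) upright. I'll back off, rise, and check with a clear view.

>>> play_rows(increments=[{"xyz":[-4,0,0],"twist":[0,0,0],"jaw":1},{"xyz":[-10,0,0],"twist":[0,0,0],"jaw":1},{"xyz":[-22,0,0],"twist":[0,0,0],"jaw":1},{"xyz":[-40,0,0],"twist":[0,0,0],"jaw":1},{"xyz":[-40,0,0],"twist":[0,0,0],"jaw":1}])

```text
time: 8.35
tcp_pos: [547.3, -55.6, 48.5]
eef_rot: [[0.261, 0.965, -0.0], [0.965, -0.261, -0.0], [-0.0, -0.0, -1.0]]
force: [-0.5, 0.8, 0.2]
width: 0.005
```

>>> play_rows(increments=[{"xyz":[0,0,-25],"twist":[0,0,0],"jaw":1},{"xyz":[0,0,-60],"twist":[0,0,0],"jaw":1},{"xyz":[0,0,-100],"twist":[0,0,0],"jaw":1},{"xyz":[-40,0,-140],"twist":[0,0,0],"jaw":1},{"xyz":[-80,0,-140],"twist":[0,0,0],"jaw":1}])

```text
time: 8.85
tcp_pos: [530.0, -131.0, 195.0]
eef_rot: [[0.255, 0.967, 0.011], [0.967, -0.255, -0.002], [0.0, 0.012, -1.0]]
force: [0.6, -0.9, -0.4]
width: 0.005
```

>>> play_rows(increments=[{"xyz":[-45,0,0],"twist":[0,0,0],"jaw":1},{"xyz":[-90,0,0],"twist":[0,0,0],"jaw":1},{"xyz":[-130,0,0],"twist":[0,0,0],"jaw":1},{"xyz":[-150,0,0],"twist":[0,0,0],"jaw":1},{"xyz":[-150,0,0],"twist":[0,0,0],"jaw":1}])

```text
time: 9.35
tcp_pos: [487.4, -278.3, 188.2]
eef_rot: [[0.263, 0.965, -0.0], [0.965, -0.263, 0.0], [0.0, -0.0, -1.0]]
force: [0.2, 0.4, 0.5]
width: 0.004
```

```bash
python3 - <<'E'
from h import *
o=env.get_obs();print(o["time"],o["tcp_pos"],o["force"])
b=env.grab_frame("top");s=env.grab_frame("side")
for n,i in(("t4",b),("s4",s)):cv2.imwrite(f"pics/{n}r.png",i[:,:,::-1])
s0=cv2.imread("pics/side0.png")[:,:,::-1]
g=lambda i,x:cv2.resize(i,x,interpolation=cv2.INTER_CUBIC)
im=np.hstack([g(b[130:250,215:407],(400,250)),g(s0[145:295,200:420],(396,250))])
im=np.vstack([im,cv2.copyMakeBorder(g(s[155:270,200:410],(639,350)),0,0,0,157,0)]);cv2.imwrite("pics/c4.png",im[:,:,::-1])
topscan(b)
E
```

```text
9.35 [ 487.41702206 -278.26229899  188.15090285] [0.15122638 0.41064443 0.46983268]
stand box [[523.4, 239.1], [708.7, 199.9], [612.7, -158.9], [433.6, -109.6]] ctr [569.6  42.6]
u [0.2583 0.9661] len [np.float64(189.4), np.float64(371.4)]
white 5241.0 [305. 189.] stand [[148.8, 72.4], [154.6, -77.4], [-165.4, -74.8], [-163.4, 72.7]] ctr [569.6  36. ]
```

View pics/c4.png

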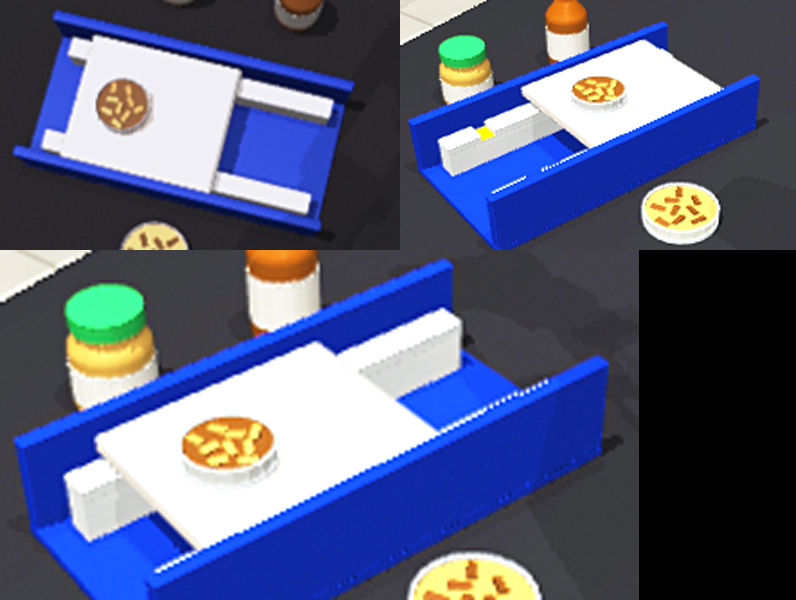

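```bash
python3 - <<'E'
from h import *
def ray(n,uv):
    c=env.get_calibration(n)["world_from_camera"][:3,3];p=cast(n,uv,0)[0];d=p-c;return c,d/np.linalg.norm(d)
def tri(t,s):
    (a,d),(b,e)=ray("top",t),ray("side",s);k=np.linalg.lstsq(np.c_[d,-e],b-a,rcond=None)[0];p,q=a+k[0]*d,b+k[1]*e
    return ((p+q)/2).round(1),np.linalg.norm(p-q).round(1)
C4=lambda p:(np.array(p)/4.4+[214.6,124.6]);T=lambda p:np.array(p)/2.083+[214.7,129.7]
S0=lambda p:(np.array(p)-[400,0])/1.8+[199.7,144.7];S=lambda p:(np.array(p)-[0,250])/3.043+[199.7,154.7]
print("before FF",tri(C4((347,128)),S0((523,92))),"FR",tri(C4((663,205)),S0((645,41))))
print("after FF",tri(T((95,38)),S((98,440))),"FR",tri(T((242,72)),S((318,343))))
C=np.array([576.4,39.1]);u=np.array([.2593,.9658])
for z in(66,74):
    B=np.array([cast("top",T(p),z)[0,:2] for p in((95,38),(242,72),(212,192),(62,160))]);d=B[0]-B[1]+B[3]-B[2]
    print(z,"board x",(B.mean(0)-C)@u,"lat",(B.mean(0)-C)@[-u[1],u[0]],"ang",np.degrees(np.arctan2(d[1],d[0])))
# straight line edges: side front edge / rear edge visible end points at cheek: heights of near side using plane x known
for nm,p in(("rear edge mid (side)",(440,430)),):
    for z in(58,66,74):
        q=cast("side",S(p),z)[0,:2];print(nm,z,"x",(q-C)@u,"y",(q-C)@[-u[1],u[0]])
for nm,p in(("far rear",(318,343)),("far front",(98,440)),("near front vis",(200,546))):
    for z in(58,66,74):
        q=cast("side",S(p),z)[0,:2];print(nm,z,"x",(q-C)@u,"y",(q-C)@[-u[1],u[0]])
E
```

```text
before FF (array([653.1,  61.6,  78.6]), np.float64(3.0)) FR (array([ 606.6, -111.3,   77.8]), np.float64(3.2))
after FF (array([674.5, 145.1,  64.3]), np.float64(0.8)) FR (array([629.6, -28.5,  65.2]), np.float64(1.0))
66 board x 37.47976736435045 lat 6.187581168869383 ang 76.29283730547463
74 board x 36.42024378455416 lat 7.755136708057373 ang 76.29283730547462
rear edge mid (side) 58 x -61.23177906127858 y 58.089286223021844
rear edge mid (side) 66 x -54.53890077602291 y 66.17789579270985
rear edge mid (side) 74 x -47.84602249076735 y 74.26650536239775
far rear 58 x -57.705603268900546 y -77.26322826846184
far rear 66 x -51.05874266632921 y -67.4082265989118
far rear 74 x -44.411882063757886 y -57.553224929361754
far front 58 x 124.20357882901467 y -74.62647767444673
far front 66 x 128.47646844658192 y -64.8058864141609
far front 74 x 132.74935806414928 y -54.98529515387492
near front vis 58 x 126.54824117104246 y 57.79622408889527
near front vis 66 x 130.79053222120697 y 65.88865820990715
near front vis 74 x 135.0328232713715 y 73.98109233091904
```

The board top measures z ≈ 65 at both far corners, against about 78 before with the same bias. It is centred at x ≈ +37. I'll take one grazing wrist view from behind to check that both sides dropped.

>>> play_rows(increments=[{"xyz":[0,0,12],"twist":[0,0.14,0],"jaw":1},{"xyz":[0,0,24],"twist":[0,0.28,0],"jaw":1},{"xyz":[0,0,36],"twist":[0,0.42,0],"jaw":1},{"xyz":[0,0,48],"twist":[0,0.56,0],"jaw":1},{"xyz":[0,0,60],"twist":[0,0.7,0],"jaw":1}])

```text
time: 9.95
tcp_pos: [489.4, -275.2, 129.7]
eef_rot: [[0.194, 0.966, 0.169], [0.737, -0.257, 0.625], [0.647, 0.003, -0.762]]
force: [-0.2, 0.4, -1.0]
width: 0.004
```

```bash
python3 - <<'E'
from h import *
o=env.get_obs();print(o["time"],o["tcp_pos"],o["eef_rot"],o["force"])
a=env.grab_frame("wrist");cv2.imwrite("pics/w5r.png",a[:,:,::-1])
cv2.imwrite("pics/w5.png",cv2.resize(a[:230,170:470],None,fx=2.6,fy=2.6,interpolation=cv2.INTER_CUBIC)[:,:,::-1])
E
```

```text
9.95 [ 489.4243704  -275.2261803   129.69228287] [[ 0.19393338  0.96636811  0.1688861 ]
 [ 0.73699058 -0.25714227  0.62507819]
 [ 0.64748338  0.00324394 -0.76207266]] [-0.20593672  0.37502129 -0.98502501]
```

View pics/w5.png

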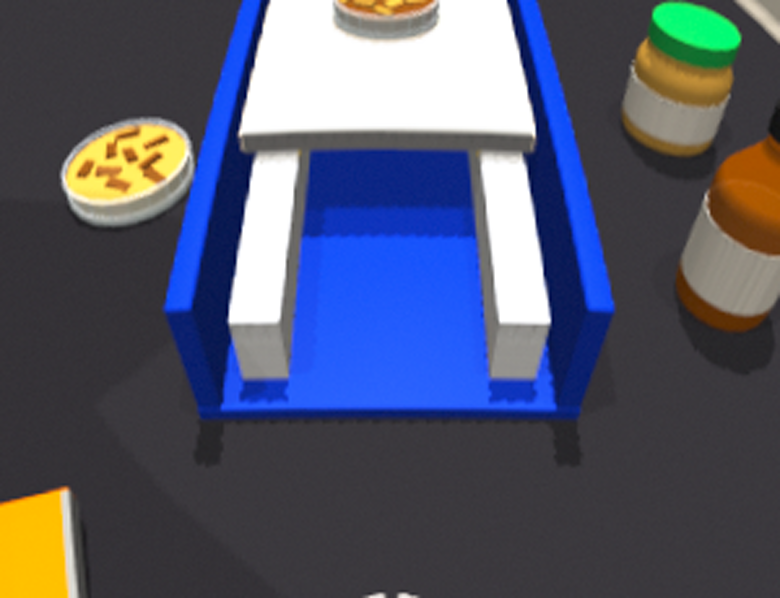

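The rear strip runs level from (240,142) to (533,142) and square to the stand. It sits equally low over both rails, and the dish is upright at (387,12). The hand is clear, so I'll settle it and hand in.

>>> play_rows(increments=[{"xyz":[0,0,-10],"twist":[0,0,0],"jaw":1},{"xyz":[0,0,-10],"twist":[0,0,0],"jaw":1},{"xyz":[0,0,-10],"twist":[0,0,0],"jaw":1}])

```text
time: 10.3
tcp_pos: [488.0, -282.0, 139.4]
eef_rot: [[0.194, 0.967, 0.168], [0.743, -0.257, 0.618], [0.64, 0.005, -0.768]]
force: [0.5, -0.4, -0.2]
width: 0.007
```

```bash
python3 - <<'E'
from h import *
a=cv2.imread("pics/t4r.png").astype(int);b=env.grab_frame("top")[:,:,::-1].astype(int)
print("board region change",abs(a-b)[145:235,235:330].mean(),env.get_obs()["force"]);print(env.hand_in())
E
```

```text
board region change 0.5596101364522417 [-0.73040938 -0.00482832 -0.17056126]
the job is handed in; nothing more can be done
None
```

The board is home in its notches with the sample dish still standing on it, and the job was handed in at about 10.4 s of the 48 s allowed. I pushed it about 84 mm along the rails with the shut fingertips at the middle of its rear edge. The push took about 2 N, until the notch walls stopped it dead; I stopped at about 10 N. Then I backed the hand off and raised it clear.

**Last checks:**
- **Position:** the board's centre is at about x = +37 mm on the stand; the notches predicted +38.
- **Height:** two views put its far-side top corners at about 65 mm. They read 78 mm before the push, where the true height was 74.
- **Level:** the close wrist view from behind shows the rear edge level, square and low over both rails.
- **Still:** the board area in the top view hardly changed between clearing the hand and handing in.
- **Other things:** the hand was clear, with only sensor noise in the force reading. I never touched the bench dish, bottle or jar; in the pictures they look unmoved, though I did not measure that.

**Disagreements:** rough corner picks from the top view suggested a 1.3° turn of the board, which the closer wrist view did not show. One partly hidden near-side corner, read from the side view, also did not fit well.

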